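# Put the spice jar back and bring the pepper mill round

## Task

Set the spice jar that was left out on the glass table back in the empty place on the marble lazy Susan, upright and gently, and let go of it. Then turn the lazy Susan smoothly by its knob or rim until the pepper mill is at the front, that is on the clay bowl's side and pointing straight at the bowl, and finish while still holding the lazy Susan there so that it cannot turn. The mill stays standing in its place, nothing gets knocked over, and everything else on the table stays where it is.

Things in the scene. Friction and masses are not known exactly. Their poses are not given: they have to be found in the camera images.
- jar: The spice jar left out on the table, the only jar not on the lazy Susan: white stoneware cylinder 50 mm in diameter from 2 to 68 mm above its foot, then a round wooden lid 41 mm across; 95 mm tall, about 0.17 kg. Stands upright on the table left or right of the lazy Susan. Origin at the centre of its underside, z up its axis.
- gap (a point): Centre of the empty place on the disc, on its upper surface (38 mm above the table); turns with it. The disc has six round wooden inlays, 60 mm across and flush, one every 60 degrees, 95 mm from the axis; five carry something, this one is bare. Things on the two neighbouring places are 50 mm in diameter or less and at most 95 mm tall.
- carousel: Turning part of the lazy Susan: marble disc 276 mm across, about 3 kg, flat top 38 mm above the table, raised rim 7 mm wide to 46 mm; its edge reaches down to 20 mm. A 14 mm wooden post rises from its centre to a knob. Turns endlessly both ways on an easy bearing (0.015 N m friction) and stays where left. Origin on the axis at table height, z up; the empty place is on its -x side.
- knob (a point): Middle of the turned wooden knob on top of the lazy Susan's post, on the axis, 173 mm above the table: round, 26 mm in diameter with straight sides from 160 to 186 mm above the table, its top at 192 mm. It is fast to the disc, so turning the knob turns the disc; turned in jerks it can slip a little in the fingers, and the jars can slide or rock on the disc.
- mill: The pepper mill, the tallest thing on the disc: turned dark wood with a waist, rounded head and small steel nut on top; 58 mm in diameter at the foot, 131 mm tall, about 0.22 kg. Stands loose on one of the three places away from the empty one and turns with the disc. Origin at the centre of its underside, 95 mm from the disc's axis, z up its axis.
- bowl: Small empty terracotta bowl standing on the table beside the lazy Susan, about 60 to 70 mm from the disc's edge to the bowl's middle, 96 mm across its rim, 45 mm tall. It marks the front: the mill is to end on the straight line from the lazy Susan's axis to the middle of the bowl. Origin at the centre of its underside.
- foot: The lazy Susan's fixed wooden foot under the disc, 170 mm in diameter, 20 mm tall with its bearing; it does not turn. Origin on the axis at table height, z up; its -x axis points straight at the middle of the bowl (the front).
- place_a (a point): Centre, on the disc's upper surface, of the place two steps (120 degrees) counter-clockwise from the empty one seen from above; the mill may stand here. Turns with the disc.
- place_b (a point): The same for the place opposite the empty one (180 degrees); the mill may stand here.
- place_c (a point): The same for the place 240 degrees counter-clockwise from the empty one; the mill may stand here.
- jar_b: Spice jar on the disc of the same make as the one left out, 50 mm in diameter, 95 mm tall, on the place 60 degrees counter-clockwise from the empty one. Origin at the centre of its underside. Leave it standing.
- shaker: Stainless steel shaker with a domed top on the disc, 45 mm in diameter, 85 mm tall, on the place 60 degrees clockwise from the empty one. Origin at the centre of its underside. Leave it standing.
- jar_c: Another spice jar like the one left out, on one of the three places away from the empty one. Origin at the centre of its underside. Leave it standing.
- squat_jar: Squat lidded stoneware jar, 56 mm in diameter, 62 mm tall, on one of the three places away from the empty one. Origin at the centre of its underside. Leave it standing.
- tub: Closed plastic tub with a white flip-top lid, 101 x 81 x 69 mm, on the table on the other side of the lazy Susan from the loose jar. Origin at the centre of its underside. Leave it.
- rolling_pin: Wooden rolling pin lying along the left edge of the table, pointing away from the robot, 48 mm thick, 456 mm long over its handles. Origin at the lowest point of its middle. Leave it.
- mould: White plastic empanada mould lying open, a crimped disc 120 mm across with two grip tabs, 13 mm high. Origin at the centre of its underside. Leave it.
- fork: Stainless steel fork, 193 mm long, lying flat. Origin under its middle. Leave it.

How it is judged:
By the outcome, as a careful person would: the job done as asked, in the order asked, and still so for the second after the job is handed in, while the arm keeps its last pose, push and grip.
It also fails if it takes over 64 s, if anything falls off the work surface, if the arm or the gripper's body presses on something with over 40 N, if the wrist force passes 120 N, or if a joint passes its speed limit or range.

## Robot

A 6-joint arm with a two-finger parallel gripper is mounted at the origin on the work surface. World frame = base frame: x ahead of the robot, y to its left, z up, the work surface at z = 0. Lengths are in m, angles in rad, forces in N, time in s.
With the tool pointing down it reaches from about 0.225 to 0.875 m from the base axis. Payload 3.4 kg.
Tool frame: the origin (TCP) lies midway between the tips of the shut fingers; the grasp point (between the pads) lies 19 mm behind it; x points along the fingers, y is the direction in which the jaws open and shut, and the axes are right-handed (so a half turn about x gives the same grasp; the last joint's range is limited). The gripper opens to 85 mm and grips with 20 to 120 N. Pads are 22 mm wide; open, the fingers measure 114 mm over their backs; the gripper's body (76 mm by 85 mm) begins 54 mm behind the grasp point. The pads swing forward as they close: fully open they stand 13 mm farther back than shut.
Start: joints at [-1.341, 0.276, 1.505, -0, 1.361, -0.121], TCP at [0.198, -0.54, 0.231] pointing down, gripper open.
Joint ranges: [-2.89, 2.89], [-0.75, 2.08], [0.22, 2.7], [-1.18, 4.32], [0.11, 2.71], [-2.7, 2.7]. Speed limits (rad/s): [2.57, 2.57, 3.14, 3.14, 3.14, 3.14].

## Interface

Orientations are given as a unit quaternion [w, x, y, z].
In Python, from rig import manip, get_image, get_calibration, ticket gives the robot as it stands. The module is installed in compiled form; this text tells all that it offers.
- The arm moves only by the tool arm_command, never from a script. Its argument "series" is text: rows parted by semicolons, each of 7 numbers parted by spaces: the shift along the tool's x, y, z in units of 0.1 m (1.0 is 0.1 m), then the turn, a rotation vector about the tool's x, y, z in units of pi rad (1.0 is pi rad), then the opening, from -1 (shut) to 1 (fully open), so that 0 is half open. In form: tx ty tz rx ry rz claw; .... A call has 1 to 12 rows; each row shifts and turns the commanded pose from where the row before left it, along the tool's axes as they then stand; what a row does not reach is not made up. A row lasts 1/12 s, in which the tool goes at most 41.7 mm and 7.16 degrees, less where a joint would pass 70% of its speed; a pose out of reach is approached as far as the arm can. A call with a number of a shift or a turn outside -1 to 1 is refused whole. A call with a gripper value outside its range is refused whole. The fingers move at their own pace and stop on an object; "squeeze" is the grip in N (left out, the last holds). Time passes only in rows, so rows that do not move let the fingers close. It gives the time, the measured TCP pose, the force and the opening at its end, in the units of the state.
- manip.get_state(): the state, without advancing time (a new reading comes with each control period).
- get_image(name): name is "scene" or "top" or "wrist"; returns the picture (420x560x3 uint8, red, green, blue); there is no depth.
- get_calibration(name): a dict with "fx", "fy", "cx", "cy" (pixels), "cam_to_world" (4x4, takes a point from camera to world coordinates); the wrist camera has in their place "tool_from_camera" (4x4, takes a point from camera to tool coordinates, whose origin is the TCP and whose axes are the tool frame's). Camera axes: x right, y down, z forward; pixel columns grow to the right and rows downward; lengths in m; the calibration is good to about 2 mm. A picture is of the moment at which its call begins: read the wrist's pose just before it. get_calibration takes no time and is no camera call.
- ticket.sign_off(): hands the job in, once; it reports no verdict.
The state is a dict: "clock": time; "qpos": joint angles; "qd": joint speeds; "effort": joint torques, N m; "position": TCP position; "ee_rot": TCP orientation; "contact_force": force on the tool from outside, world axes, zero at the start; "moment": the same for the moment, N m; "width": finger opening in m.
Only numpy, scipy, OpenCV 4.12 (cv2) and the standard library are available. Lean on these libraries where they do the work, as an engineer would, in place of code of your own. Each camera call takes 0.05 s, during which the arm holds its last target. There are 200 camera calls.

## Working session

There is one attempt and no reset: what is moved stays moved. The work goes in short steps, Python scripts to look and compute and a tool call to move; the robot and the scene stay as the last step left them, time stands still between calls to the robot, and variables do not carry over. Pictures are saved under pics/ and viewed, about 8 in all and at most 12, crops included, and the job is handed in when it is done.

Besides the shell and the picture viewer there is one more tool, called after ">>>" as name(argument=value, ...) on one line, values as JSON. arm_command: Moves the arm, as the interface text tells. Shifts and turns lie within -1 to 1; 1 stands for 0.1 m of shift or pi rad of turn. Its arguments: {"type":"object","properties":{"series":{"type":"string"},"squeeze":{"type":"number"}},"required":["series"]}

```bash
mkdir -p pics
cat > h.py <<'E'
import numpy as np, cv2
from rig import manip, get_image, get_calibration, ticket
def snap(n,f):
    im=get_image(n); cv2.imwrite('pics/'+f,im[:,:,::-1]); return im
def ray(n,u,v,z):
    c=get_calibration(n); T=np.array(c['cam_to_world'])
    d=T[:3,:3]@np.array([(u-c['cx'])/c['fx'],(v-c['cy'])/c['fy'],1]); o=T[:3,3]
    return o+d*(z-o[2])/d[2]
def proj(n,p):
    c=get_calibration(n); T=np.linalg.inv(np.array(c['cam_to_world'])); q=T[:3,:3]@np.array(p)+T[:3,3]
    return c['fx']*q[0]/q[2]+c['cx'],c['fy']*q[1]/q[2]+c['cy']
E
python3 - <<'E'
from h import *
snap('top','top1.png');snap('scene','scene1.png')
s=manip.get_state();print(s)
for n in('top','scene'):print(get_calibration(n))
print(get_calibration('wrist'))
E
```

```text
{'clock': 0.1, 'qpos': array([-1.34101528e+00,  2.76523616e-01,  1.50601278e+00,  6.32706969e-06,
        1.36070697e+00, -1.21001747e-01]), 'qd': array([ 0.00079365, -0.00317288, -0.00366903,  0.00010729, -0.00124028,
        0.00154269]), 'effort': array([ 1.63416553e-03, -4.17699158e+01, -2.46404886e+01, -2.65561039e-04,
        5.84548776e-03,  4.78108646e-07]), 'position': array([ 0.19747582, -0.5395189 ,  0.23052837]), 'ee_rot': array([-0.12280219, -0.69622888, -0.12396794,  0.69628796]), 'contact_force': array([-0.3679969 ,  0.61087285, -0.09522424]), 'moment': array([ 0.00678645,  0.04043719, -0.05933565]), 'width': 0.08564363047984733}
{'fx': 430.14323427215766, 'fy': 430.14323427215766, 'cx': 275.1965292607094, 'cy': 208.91011118662354, 'cam_to_world': array([[ 1.38787003e-02, -9.86221370e-01,  1.64847783e-01,
         4.33757014e-01],
       [-9.99903621e-01, -1.36290274e-02,  2.64561983e-03,
         5.61806153e-02],
       [-3.62451856e-04, -1.64868612e-01, -9.86315471e-01,
         1.15709999e+00],
       [ 0.00000000e+00,  0.00000000e+00,  0.00000000e+00,
         1.00000000e+00]])}
{'fx': 469.41348966652544, 'fy': 469.41348966652544, 'cx': 284.93068395018935, 'cy': 203.8957501662981, 'cam_to_world': array([[-0.54615726,  0.66117777, -0.51435027,  1.24344768],
       [ 0.83755126,  0.42013587, -0.34927601,  0.51463935],
       [-0.01483654, -0.62155435, -0.78323054,  1.09290271],
       [ 0.        ,  0.        ,  0.        ,  1.        ]])}
{'fx': 304.54483751430723, 'fy': 304.54483751430723, 'cx': 281.3770891744662, 'cy': 214.47791082695676, 'tool_from_camera': array([[ 2.42565771e-04, -2.68798437e-01,  9.63196419e-01,
        -1.41939722e-01],
       [ 9.99999753e-01, -5.70328452e-04, -4.10995202e-04,
        -1.74764394e-04],
       [ 6.59813191e-04,  9.63196281e-01,  2.68798232e-01,
        -6.78504644e-02],
       [ 0.00000000e+00,  0.00000000e+00,  0.00000000e+00,
         1.00000000e+00]])}
```

View pics/top1.png

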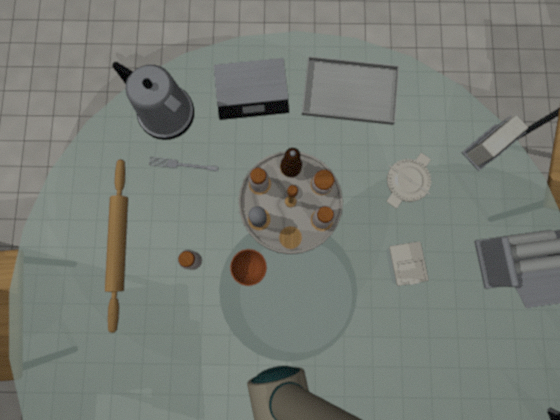

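View pics/scene1.png

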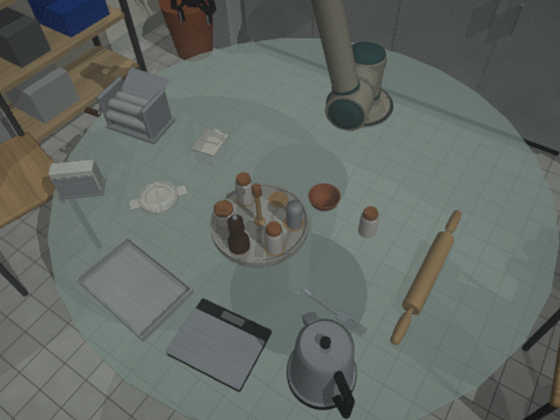

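The top view shows the loose jar's lid near (187,259), the bowl near (249,267), the bare inlay near (290,237), the knob near (293,189) and the mill's head near (292,155). The scene view agrees: jar at (370,213), bowl at (324,197).

```bash
cat > meas.py <<'E'
from h import *
def blobs(f):
    im=cv2.imread('pics/'+f); hsv=cv2.cvtColor(im,cv2.COLOR_BGR2HSV)
    m=cv2.inRange(hsv,(3,110,50),(18,255,255))
    n,l,st,c=cv2.connectedComponentsWithStats(m)
    return [(c[i].round(1),st[i][:5]) for i in range(1,n) if st[i][4]>25],im
if __name__=='__main__':
    for n in('top','scene'):
        b,im=blobs(n+'1.png')
        for c,s in b: print(n,c,s,ray(n,*c,.095).round(3),ray(n,*c,.045).round(3))
    im=cv2.imread('pics/top1.png');a=cv2.resize(im[135:295,165:355],None,fx=4,fy=4,interpolation=cv2.INTER_CUBIC)
    cv2.imwrite('pics/crop1.png',a)
E
python3 meas.py
```

```text
top [555.5 167.2] [548 119  12  90 529] [ 0.729 -0.653  0.095] [ 0.743 -0.686  0.045]
top [115.8 245.6] [ 105  160   22  172 1937] [0.514 0.451 0.095] [0.518 0.47  0.045]
top [257.8 175.4] [250 168  16  16 194] [0.697 0.104 0.095] [0.709 0.107 0.045]
top [323.6 179.2] [314 170  20  20 310] [ 0.689 -0.062  0.095] [ 0.701 -0.068  0.045]
top [291.3 195. ] [286 185  12  22 166] [0.647 0.019 0.095] [0.657 0.017 0.045]
top [324.8 214.2] [317 207  17  16 199] [ 0.6   -0.065  0.095] [ 0.607 -0.071  0.045]
top [262.1 223. ] [249 212  21  18  68] [0.575 0.091 0.095] [0.582 0.093 0.045]
top [290.2 237.3] [280 227  21  21 311] [0.541 0.021 0.095] [0.546 0.019 0.045]
top [  4.9 308.6] [   0  250   17  130 1165] [0.359 0.707 0.095] [0.355 0.738 0.045]
top [186.2 258.7] [179 251  16  16 191] [0.484 0.276 0.095] [0.487 0.286 0.045]
top [248.  267.1] [231 250  35  35 991] [0.466 0.124 0.095] [0.467 0.127 0.045]
scene [188.9  26.9] [ 159    0   53   58 1433] [ 0.052 -0.727  0.095] [-0.008 -0.789  0.045]
scene [243.1 178.1] [237 173  13  12 109] [ 0.573 -0.082  0.095] [ 0.54  -0.112  0.045]
scene [256.4 187.5] [253 184   8   8  48] [ 0.582 -0.03   0.095] [ 0.549 -0.057  0.045]
scene [320.1 194.3] [309 184  28  25 384] [0.508 0.133 0.095] [0.471 0.114 0.045]
scene [223.5 207.6] [215 201  18  14 185] [ 0.688 -0.064  0.095] [ 0.66  -0.093  0.045]
scene [371. 212.] [365 207  13  13  90] [0.488 0.279 0.095] [0.45  0.267 0.045]
scene [273.7 228.4] [267 222  14  14 153] [0.672 0.089 0.095] [0.644 0.068 0.045]
```

View pics/crop1.png

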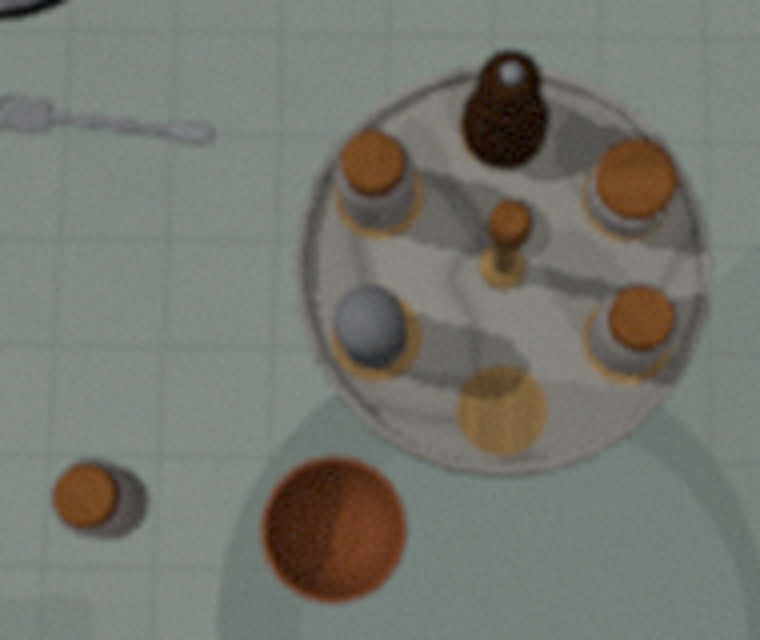

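The crop shows, in its own pixels: mill nut (511,71), knob top (511,221), bare inlay (502,410), disc outline x 298–709, and the bowl centred at (334,530). The mill stands opposite the gap.

Run:
```python
from h import *
f=lambda x,y:(165+x/4-.4,135+y/4-.4)
P=lambda x,y,z:ray('top',*f(x,y),z)
print('nut',P(511,71,.131),'knobtop',P(511,221,.190),'collar',P(502,268,.04),'gap',P(502,410,.038))
print('disc L,R,B',P(298,262,.046),P(709,262,.046),P(503,475,.046))
bl=P(334,530,.045);print('bowl',bl)
print('gap-scene', ray('scene',278,199,.038), 'knob scene',ray('scene',256.4,187,.187))
m,g=P(511,71,.131),P(502,410,.038);c=(m+g)/2;print('axis mid',c)
a=lambda v:np.degrees(np.arctan2(v[1],v[0]))
for k in (c,P(511,221,.19)):
  print('mill ang',a(m-k),'gap',a(g-k),'bowl',a(bl-k),np.linalg.norm((g-k)[:2]))
```

```text
nut [0.74763466 0.01848631 0.131     ] knobtop [0.64031195 0.02000158 0.19      ] collar [0.64057583 0.02009917 0.04      ] gap [0.54676947 0.01926542 0.038     ]
disc L,R,B [0.64162187 0.15433974 0.046     ] [ 0.64535087 -0.11564716  0.046     ] [0.50401577 0.01854312 0.046     ]
bowl [0.46745007 0.12651687 0.045     ]
gap-scene [0.54629746 0.01740149 0.038     ] knob scene [0.64152097 0.01957842 0.187     ]
axis mid [0.64720206 0.01887587 0.0845    ]
mill ang -0.22223489552743256 gap 179.77776510447256 bowl 149.0855334648351 0.10043334624501375
mill ang -0.8088915957289757 gap -179.54910479493762 bowl 148.359153196235 0.09354537382885694
```

```bash
cat >> h.py <<'E'
from scipy.spatial.transform import Rotation as Ro
def R():
    q=manip.get_state()['ee_rot']; return Ro.from_quat([q[1],q[2],q[3],q[0]]).as_matrix()
def plan(p,yaw=None):
    "shift in tool axes (0.1 m units) to world p; turn about tool x (pi units) and tilt fix so that tool y points at yaw"
    s=manip.get_state(); M=R(); d=M.T@(np.array(p)-s['position'])/.1
    print('pos',s['position'].round(4),'yaw y',np.degrees(np.arctan2(M[1,1],M[0,1])).round(2),'shift',d.round(3),'q',s['qpos'].round(2),'w',round(s['width'],4),'F',s['contact_force'].round(1))
    if yaw is not None:
        c,z=np.cos(np.radians(yaw)),np.sin(np.radians(yaw))
        y=np.array([c,z,0]);x=np.array([0,0,-1]);G=np.c_[x,y,np.cross(x,y)]
        print('rotvec/pi',(Ro.from_matrix(M.T@G).as_rotvec()/np.pi).round(4))
E
python3 - <<'E'
from h import *
print(R().round(3))
plan([.486,.278,.20],180);plan([.486,.278,.20],0);plan([.546,.02,.2],0)
E
```

```text
[[-0.     0.344 -0.939]
 [ 0.002 -0.939 -0.344]
 [-1.    -0.002 -0.   ]]
pos [ 0.1975 -0.5395  0.2305] yaw y -69.9 shift [ 0.317 -6.685 -5.519] q [-1.34  0.28  1.51  0.    1.36 -0.12] w 0.0856 F [-0.4  0.6 -0.1]
rotvec/pi [6.117e-01 5.000e-04 4.000e-04]
pos [ 0.1975 -0.5395  0.2305] yaw y -69.9 shift [ 0.317 -6.685 -5.519] q [-1.34  0.28  1.51  0.    1.36 -0.12] w 0.0856 F [-0.4  0.6 -0.1]
rotvec/pi [-0.3883 -0.0004  0.0004]
pos [ 0.1975 -0.5395  0.2305] yaw y -69.9 shift [ 0.313 -4.056 -5.196] q [-1.34  0.28  1.51  0.    1.36 -0.12] w 0.0856 F [-0.4  0.6 -0.1]
rotvec/pi [-0.3883 -0.0004  0.0004]
```

>>> arm_command(series="0 0 0 -0.0388 0 0 1;0 0 0 -0.0388 0 0 1;0 0 0 -0.0388 0 0 1;0 0 0 -0.0388 0 0 1;0 0 0 -0.0388 0 0 1;0 0 0 -0.0388 0 0 1;0 0 0 -0.0388 0 0 1;0 0 0 -0.0388 0 0 1;0 0 0 -0.0388 0 0 1;0 0 0 -0.0388 0 0 1")

```text
clock: 0.93
position: [0.1975, -0.5397, 0.2308]
ee_rot: [0.501, 0.499, 0.502, -0.499]
contact_force: [0.3, -0.8, 0.0]
width: 0.0855
```

>>> arm_command(series="0 0.12 -0.33 0 0 0 1;0 0.12 -0.33 0 0 0 1;0 0.12 -0.33 0 0 0 1;0 0.12 -0.33 0 0 0 1;0 0.12 -0.33 0 0 0 1;0 0.12 -0.33 0 0 0 1;0 0.12 -0.33 0 0 0 1;0 0.12 -0.33 0 0 0 1;0 0.12 -0.33 0 0 0 1;0 0.12 -0.33 0 0 0 1;0 0.12 -0.33 0 0 0 1;0 0.12 -0.33 0 0 0 1")

```text
clock: 1.93
position: [0.3419, -0.1424, 0.2311]
ee_rot: [0.5, 0.5, 0.5, -0.5]
contact_force: [1.2, -0.4, 0.4]
width: 0.0854
```

>>> arm_command(series="0 0.12 -0.33 0 0 0 1;0 0.12 -0.33 0 0 0 1;0 0.12 -0.33 0 0 0 1;0 0.12 -0.33 0 0 0 1;0 0.12 -0.33 0 0 0 1;0 0.12 -0.33 0 0 0 1;0 0.12 -0.33 0 0 0 1;0 0.12 -0.33 0 0 0 1;0 0.12 -0.33 0 0 0 1;0 0.12 -0.33 0 0 0 1;0 0.12 -0.33 0 0 0 1;0 0 0 0 0 0 1")

```text
clock: 2.93
position: [0.4764, 0.2242, 0.2306]
ee_rot: [0.5, 0.501, 0.501, -0.498]
contact_force: [0.1, -0.2, -0.7]
width: 0.0856
```

Run:
```python
from h import *
plan([.486,.278,.20],0)
s=manip.get_state()
im=snap('wrist','w1.png')
```

```text
pos [0.4764 0.2242 0.2306] yaw y 0.18 shift [ 0.308  0.097 -0.536] q [0.31 0.2  1.61 0.   1.33 0.3 ] w 0.0856 F [ 0.1 -0.2 -0.7]
rotvec/pi [ 0.001  -0.0012 -0.0005]
```

View pics/w1.png

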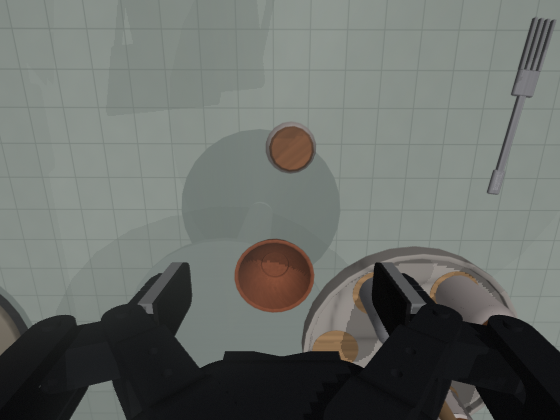

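The wrist view shows the jar's lid at about (292,147), the bowl rim centred at (274,275) and the bare inlay partly at (335,347).

```bash
cat >> h.py <<'E'
def wray(u,v,z,s=None):
    s=s or manip.get_state(); q=s['ee_rot']; M=Ro.from_quat([q[1],q[2],q[3],q[0]]).as_matrix()
    c=get_calibration('wrist'); T=np.array(c['tool_from_camera'])
    d=M@T[:3,:3]@np.array([(u-c['cx'])/c['fx'],(v-c['cy'])/c['fy'],1]); o=s['position']+M@T[:3,3]
    return o+d*(z-o[2])/d[2]
E
python3 - <<'E'
from h import *
im=cv2.imread('pics/w1.png');hsv=cv2.cvtColor(im,cv2.COLOR_BGR2HSV)
n,l,st,c=cv2.connectedComponentsWithStats(cv2.inRange(hsv,(3,110,50),(18,255,255)))
for i in range(1,n):
    if st[i][4]>400:
        b=st[i];u,v=b[0]+b[2]/2-.5,b[1]+b[3]/2-.5
        print(c[i].round(1),b,[ (wray(u,v,z)).round(4)[:2] for z in (.095,.045,.038)])
E
```

```text
[291.4 148.5] [ 272  127   40   43 1311] [array([0.4834, 0.2737]), array([0.485 , 0.2709]), array([0.4853, 0.2705])]
[274.3 275.7] [ 235  239   79   73 4408] [array([0.4673, 0.1493]), array([0.466 , 0.1241]), array([0.4658, 0.1205])]
```

>>> arm_command(series="0 0.038 -0.254 0 0 0 1;0 0.038 -0.254 0 0 0 1;0.25 0 0 0 0 0 1;0.3 0 0 0 0 0 1;0.3 0 0 0 0 0 1;0.25 0 0 0 0 0 1;0.1 0 0 0 0 0 1;0 0 0 0 0 0 1;0 0 0 0 0 0 1")

```text
clock: 3.73
position: [0.4823, 0.2689, 0.1116]
ee_rot: [-0.5, -0.5, -0.5, 0.501]
contact_force: [-0.3, 0.2, 0.9]
width: 0.0857
```

Run:
```python
from h import *
plan([.484,.275,.030],0)
im=snap('wrist','w2.png')
```

```text
pos [0.4823 0.2689 0.1116] yaw y -0.1 shift [ 0.816  0.017 -0.061] q [ 0.38  0.34  1.74 -0.    1.07  0.38] w 0.0857 F [-0.3  0.2  0.9]
rotvec/pi [-0.0005  0.0001  0.    ]
```

View pics/w2.png

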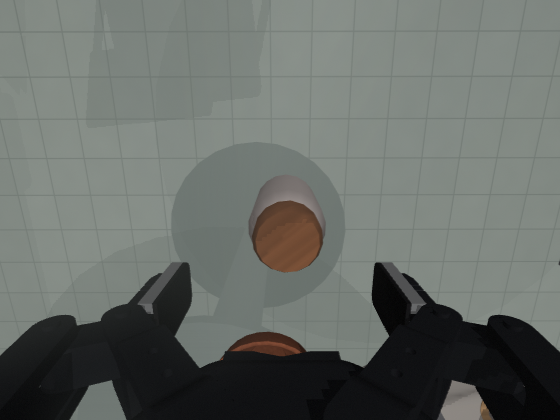

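The lid is centred between the fingers at about (288,237).

Run:
```python
from h import *
for z in(.095,):print(wray(287.5,237,z))
im=cv2.imread('pics/w2.png');hsv=cv2.cvtColor(im,cv2.COLOR_BGR2HSV)
n,l,st,c=cv2.connectedComponentsWithStats(cv2.inRange(hsv,(3,110,50),(18,255,255)))
for i in range(1,n):
    if st[i][4]>400: print(c[i],st[i],wray(*c[i],.095))
```

```text
[0.48622615 0.28005471 0.095     ]
[287.64683916 236.35529475] [ 255  201   67   71 3749] [0.48630647 0.28043366 0.095     ]
[267.41222031 344.01290878] [ 229  332   73   24 1162] [0.47405295 0.21014117 0.095     ]
```

>>> arm_command(series="0 0.032 -0.09 0 0 0 1;0 0 0 0 0 0 1;0.15 0 0 0 0 0 1;0.2 0 0 0 0 0 1;0.2 0 0 0 0 0 1;0.15 0 0 0 0 0 1;0.1 0 0 0 0 0 1;0 0 0 0 0 0 1;0 0 0 0 0 0 1")

```text
clock: 4.53
position: [0.4857, 0.2788, 0.0316]
ee_rot: [0.5, 0.5, 0.5, -0.5]
contact_force: [0.5, 0.7, 1.0]
width: 0.085
```

>>> arm_command(series="0 0 0 0 0 0 0.4;0 0 0 0 0 0 0.3;0 0 0 0 0 0 0.2;0 0 0 0 0 0 0.1;0 0 0 0 0 0 0;0 0 0 0 0 0 -0.1;0 0 0 0 0 0 -0.2;0 0 0 0 0 0 -0.2;0 0 0 0 0 0 -0.2;0 0 0 0 0 0 -0.2", squeeze=30)

```text
clock: 5.37
position: [0.486, 0.2788, 0.0324]
ee_rot: [0.5, 0.501, 0.499, -0.5]
contact_force: [-1.6, 0.1, 5.7]
width: 0.0491
```

>>> arm_command(series="-0.05 0 0 0 0 0 -0.2;-0.1 0 0 0 0 0 -0.2;-0.2 0 0 0 0 0 -0.2;-0.2 0 0 0 0 0 -0.2;-0.2 0 0 0 0 0 -0.2;-0.2 0 0 0 0 0 -0.2;-0.2 0 0 0 0 0 -0.2;-0.2 0 0 0 0 0 -0.2;-0.1 0 0 0 0 0 -0.2;-0.05 0 0 0 0 0 -0.2;0 0 0 0 0 0 -0.2")

```text
clock: 6.28
position: [0.4856, 0.2786, 0.1823]
ee_rot: [0.5, 0.501, 0.499, -0.5]
contact_force: [0.3, -1.2, -2.0]
width: 0.049
```

>>> arm_command(series="0 0.02 0.1 0 0 0 -0.2;0 0.05 0.2 0 0 0 -0.2;0 0.06 0.27 0 0 0 -0.2;0 0.07 0.3 0 0 0 -0.2;0 0.07 0.3 0 0 0 -0.2;0 0.07 0.3 0 0 0 -0.2;0 0.07 0.3 0 0 0 -0.2;0 0.07 0.3 0 0 0 -0.2;0 0.06 0.27 0 0 0 -0.2;0 0.04 0.17 0 0 0 -0.2;0 0.02 0.09 0 0 0 -0.2;0 0 0 0 0 0 -0.2")

```text
clock: 7.28
position: [0.5446, 0.0162, 0.1799]
ee_rot: [-0.499, -0.5, -0.499, 0.502]
contact_force: [0.7, 0.4, -1.2]
width: 0.0495
```

Run:
```python
from h import *
plan([.5463,.019,.07],0)
im=snap('wrist','w3.png'); t=snap('top','top2.png')
```

```text
pos [0.5446 0.0162 0.1799] yaw y -0.23 shift [ 1.099  0.02  -0.029] q [-0.1   0.27  1.65 -0.    1.23 -0.09] w 0.0495 F [ 0.7  0.4 -1.2]
rotvec/pi [-0.0013  0.0002  0.0008]
```

View pics/w3.png

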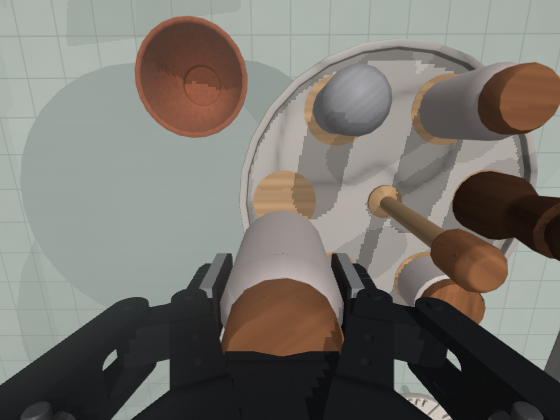

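The wrist view shows the held jar upright, the bare inlay ellipse spanning about x 254–316 with its top edge at y 170, and the collar at the post's foot at (384,200). The shaker and jar are beside it, standing.

Run:
```python
from h import *
s=manip.get_state()
c=get_calibration('wrist');T=np.array(c['tool_from_camera']);M=R()
def pr(p):
    q=np.linalg.inv(T)@np.r_[M.T@(np.array(p)-s['position']),1]; return (c['fx']*q[0]/q[2]+c['cx'],c['fy']*q[1]/q[2]+c['cy'])
im=cv2.imread('pics/w3.png');hsv=cv2.cvtColor(im,cv2.COLOR_BGR2HSV)
m=cv2.inRange(hsv,(8,70,50),(28,255,255));m[:150]=0;m[230:]=0;m[:,:240]=0;m[:,330:]=0
n,l,st,ce=cv2.connectedComponentsWithStats(m);i=1+st[1:,4].argmax();ys,xs=np.where(l==i)
print(st[i])
# edge points back to plane, circle fit
cn=max(cv2.findContours((l==i).astype('uint8'),0,1)[0],key=cv2.contourArea)[:,0]
e=np.array([wray(u,v,.038,s)[:2] for u,v in cn if v<205 ])
A=np.c_[2*e,np.ones(len(e))];x=np.linalg.lstsq(A,(e**2).sum(1),rcond=None)[0];print('gap fit',x[:2],np.sqrt(x[2]+x[:2]@x[:2]),len(e))
print('collar',wray(384,201,.038,s),'bowl rim',wray(191,77,.045,s),'bowl foot',wray(202,86,.005,s))
# jar foot extreme: predicted foot circle topmost vs seen v=211
for dy in(-.003,0,.003):
  P=[pr(s['position']+np.array([.025*np.cos(a),dy+.025*np.sin(a),-.030])) for a in np.linspace(0,6.28,60)]
  P=np.array(P);print(dy,P.min(0),P.max(0))
```

```text
[ 254  171   62   49 2244]
gap fit [0.54635133 0.02077596] 0.02928113723313981 94
collar [0.64170507 0.0209747  0.038     ] bowl rim [0.4678641  0.12978024 0.045     ] bowl foot [0.4668362  0.12791618 0.005     ]
-0.003 [240.81086758 211.59446515] [323.26067663 288.41103552]
0 [240.62114491 206.61493268] [323.43119103 284.10441317]
0.003 [240.42975615 201.59008724] [323.60320102 279.76136265]
```

>>> arm_command(series="0 0.018 -0.046 -0.0013 0 0 -0.2;0 0 0 0 0 0 -0.2;0.1 0 0 0 0 0 -0.2;0.2 0 0 0 0 0 -0.2;0.2 0 0 0 0 0 -0.2;0.2 0 0 0 0 0 -0.2;0.15 0 0 0 0 0 -0.2;0.08 0 0 0 0 0 -0.2;0.04 0 0 0 0 0 -0.2;0 0 0 0 0 0 -0.2;0 0 0 0 0 0 -0.2")

```text
clock: 8.3
position: [0.5473, 0.0232, 0.0847]
ee_rot: [0.501, 0.499, 0.501, -0.499]
contact_force: [0.0, -0.2, -1.9]
width: 0.0492
```

Run:
```python
from h import *
plan([.5463,.0208,.0704],0)
```

```text
pos [0.5473 0.0232 0.0847] yaw y 0.2 shift [ 0.143 -0.01   0.024] q [-0.08  0.36  1.78 -0.    1.   -0.09] w 0.0492 F [ 0.  -0.2 -1.9]
rotvec/pi [ 0.0011  0.0001 -0.0003]
```

>>> arm_command(series="0.03 -0.01 0.02 0 0 0 -0.2;0.03 0 0 0 0 0 -0.2;0.02 0 0 0 0 0 -0.2;0.02 0 0 0 0 0 -0.2;0.01 0 0 0 0 0 -0.2;0.01 0 0 0 0 0 -0.2;0 0 0 0 0 0 -0.2;0 0 0 0 0 0 -0.2")

```text
clock: 8.97
position: [0.5458, 0.021, 0.0723]
ee_rot: [0.501, 0.499, 0.501, -0.499]
contact_force: [0.3, -0.1, -2.7]
width: 0.0491
```

>>> arm_command(series="0.01 0 0 0 0 0 -0.2;0 0 0 0 0 0 -0.2;0.01 0 0 0 0 0 -0.2;0 0 0 0 0 0 -0.2;0 0 0 0 0 0 -0.2")

```text
clock: 9.38
position: [0.546, 0.021, 0.0705]
ee_rot: [0.501, 0.499, 0.501, -0.499]
contact_force: [-0.8, 0.6, 0.4]
width: 0.0488
```

>>> arm_command(series="0.007 0 0 0 0 0 -0.2;0 0 0 0 0 0 -0.2;0 0 0 0 0 0 0.1;0 0 0 0 0 0 0.2;0 0 0 0 0 0 0.3;0 0 0 0 0 0 0.45;0 0 0 0 0 0 0.6;0 0 0 0 0 0 0.6;0 0 0 0 0 0 0.6")

```text
clock: 10.13
position: [0.5458, 0.021, 0.0694]
ee_rot: [0.501, 0.499, 0.501, -0.499]
contact_force: [0.9, 0.4, -0.2]
width: 0.068
```

>>> arm_command(series="-0.05 0 0 0 0 0 0.6;-0.1 0 0 0 0 0 0.6;-0.15 0 0 0 0 0 0.6;-0.2 0 0 0 0 0 0.6;-0.25 0 0 0 0 0 0.6;-0.3 0 0 0 0 0 0.6;-0.3 0 0 0 0 0 0.6;-0.3 0 0 0 0 0 0.6;-0.15 0 0 0 0 0 0.6;0 0 0 0 0 0 0.6;0 0 0 0 0 0 0.6")

```text
clock: 11.05
position: [0.5461, 0.021, 0.251]
ee_rot: [0.502, 0.5, 0.5, -0.499]
contact_force: [-0.0, 0.5, -1.0]
width: 0.0682
```

Run:
```python
from h import *
plan([.641,.020,.25],-73)
im=snap('wrist','w4.png')
```

```text
pos [0.5461 0.021  0.251 ] yaw y 0.18 shift [0.013 0.949 0.013] q [-0.09  0.22  1.53 -0.    1.39 -0.09] w 0.0682 F [-0.   0.5 -1. ]
rotvec/pi [ 0.4065 -0.0005 -0.0009]
```

View pics/w4.png

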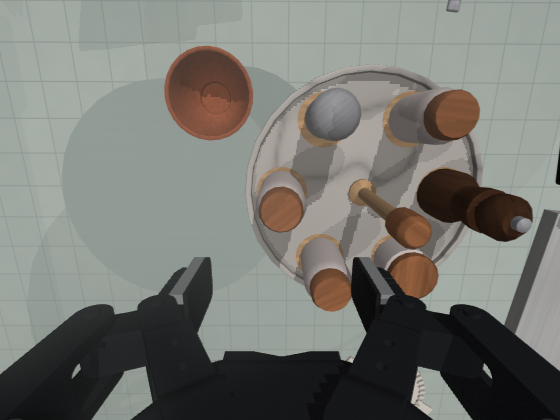

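The jar stands on the formerly bare place (lid at (281,210)), and all the others stand. The knob's top is at about (411,229), the mill's nut at (521,225).

>>> arm_command(series="0 0.1 0 0 0 0 0.3;0 0.2 0 0 0 0 0.3;0 0.25 0.01 0 0 0 0.3;0 0.25 0 0 0 0 0.3;0 0.1 0 0 0 0 0.3;0 0.05 0 0 0 0 0.3;0 0 0 0 0 0 0.3")

```text
clock: 11.68
position: [0.6411, 0.0203, 0.2477]
ee_rot: [0.5, 0.498, 0.502, -0.5]
contact_force: [0.3, 0.4, -0.9]
width: 0.0552
```

>>> arm_command(series="0 0 0 0.037 0 0 0.3;0 0 0 0.037 0 0 0.3;0 0 0 0.037 0 0 0.3;0 0 0 0.037 0 0 0.3;0 0 0 0.037 0 0 0.3;0 0 0 0.037 0 0 0.3;0 0 0 0.037 0 0 0.3;0 0 0 0.037 0 0 0.3;0 0 0 0.037 0 0 0.3;0 0 0 0.037 0 0 0.3;0 0 0 0.037 0 0 0.3;0 0 0 0 0 0 0.3")

```text
clock: 12.68
position: [0.6393, 0.0204, 0.2495]
ee_rot: [-0.103, -0.699, -0.103, 0.7]
contact_force: [0.6, -0.4, 0.3]
width: 0.0554
```

Run:
```python
from h import *
plan([.641,.0203,.154],-73)
im=snap('wrist','w5.png')
```

```text
pos [0.6393 0.0204 0.2495] yaw y -73.19 shift [ 0.955  0.006 -0.018] q [-0.08  0.37  1.33 -0.    1.45  1.2 ] w 0.0554 F [ 0.6 -0.4  0.3]
rotvec/pi [-0.0011  0.0005  0.0001]
```

View pics/w5.png

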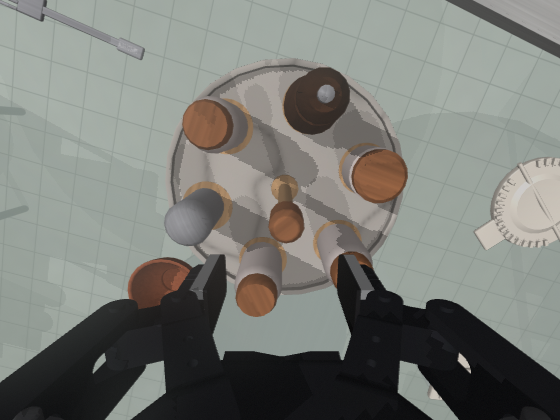

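The wrist view shows the knob centred between the fingers at (286,222), its collar at (285,187) and the mill's nut at (326,93).

Run:
```python
from h import *
k=wray(286,221,.187);n=wray(326,93,.168);co=wray(285,187,.038)
print('knob',k,'nut',n,'collar',co)
a=lambda v:np.degrees(np.arctan2(v[1],v[0]))
nt=ray('top',292.4,152.4,.168); bl=np.array([.4673,.1270,0])
for ax in (k,co,np.array([.641,.0203,0])): print(a(n-ax),a(nt-ax),a(bl-ax),np.linalg.norm((n-ax)[:2]),np.linalg.norm((nt-ax)[:2]))
```

```text
knob [0.64603675 0.01930025 0.187     ] nut [0.7361514  0.01829883 0.168     ] collar [0.64297787 0.0173893  0.038     ]
-0.6366860574557088 0.27021912433347056 148.9284827139794 0.09012020840919309 0.09015892146758507
0.5592862039154471 1.4356208837018603 148.03872165574361 0.09317796341783945 0.09324606797075093
-1.2048358330772166 -0.3458033954259774 148.4385302819393 0.09517243914621056 0.09519640595882604
```

>>> arm_command(series="0.1 0 0 0 0 0 0.3;0.15 0 0 0 0 0 0.3;0.2 0 0 0 0 0 0.3;0.2 0 0 0 0 0 0.3;0.15 0 0 0 0 0 0.3;0.1 0 0 0 0 0 0.3;0.06 0 0 0 0 0 0.3;0 0 0 0 0 0 0.3;0 0 0 0 0 0 0.3")

```text
clock: 13.48
position: [0.641, 0.0203, 0.1538]
ee_rot: [0.104, 0.699, 0.104, -0.699]
contact_force: [-0.3, -0.1, -0.1]
width: 0.0553
```

Run:
```python
from h import *
plan([.6415,.0197,.152],-73)
im=snap('wrist','w6.png')
```

```text
pos [0.641  0.0203 0.1538] yaw y -73.05 shift [ 0.018  0.007 -0.003] q [-0.08  0.42  1.48 -0.    1.24  1.2 ] w 0.0553 F [-0.3 -0.1 -0.1]
rotvec/pi [-0.0003 -0.0001 -0.0001]
```

View pics/w6.png

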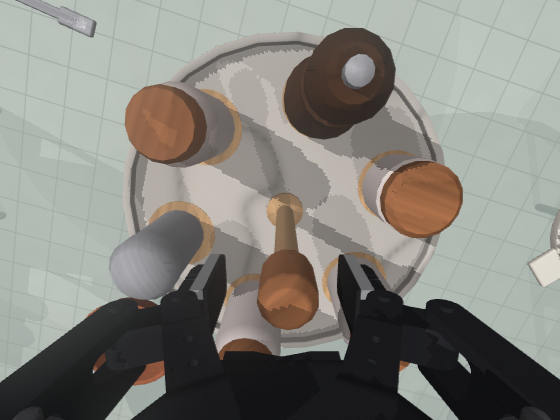

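The knob sits about 6 px right of the middle between the pads (288 vs 282), which is roughly 2.4 mm along tool +y. I'll correct that, then close.

>>> arm_command(series="0.018 0.022 0 0 0 0 0.3;0 0 0 0 0 0 0.3;0 0 0 0 0 0 0.1;0 0 0 0 0 0 0;0 0 0 0 0 0 -0.1;0 0 0 0 0 0 -0.2;0 0 0 0 0 0 -0.3;0 0 0 0 0 0 -0.35", squeeze=25)

```text
clock: 14.2
position: [0.6415, 0.0182, 0.1518]
ee_rot: [0.104, 0.699, 0.104, -0.699]
contact_force: [0.3, 0.1, -0.6]
width: 0.0279
```

Run:
```python
from h import *
s=manip.get_state();print(s['contact_force'],s['width'],s['position'])
im=cv2.imread('pics/w6.png')
for u,v,z in((288,305,.19),(288,305,.187),(285,210,.04)):print(wray(u,v,z,dict(s,position=np.array([.641,.0203,.1538]))))
```

```text
[ 0.26071575  0.08854125 -0.59372533] 0.027942586429438282 [0.64145403 0.0182085  0.15181431]
[0.64301402 0.01843986 0.19      ]
[0.64123139 0.01782208 0.187     ]
[0.64232579 0.01768237 0.04      ]
```

>>> arm_command(series="0 0 0 0 0 0 -0.4;0 0 0 0 0 0 -0.45;0 0 0 0 0 0 -0.5;0 0 0 0 0 0 -0.6;0 0 0 0 0 0 -0.7;0 0 0 0 0 0 -0.7", squeeze=40)

```text
clock: 14.7
position: [0.6416, 0.0177, 0.152]
ee_rot: [0.104, 0.7, 0.104, -0.699]
contact_force: [-0.6, -3.3, 1.8]
width: 0.0249
```

>>> arm_command(series="0 0.004 0 -0.001 0 0 -0.7;0 0 0 -0.003 0 0 -0.7;0 0 0 -0.005 0 0 -0.7;0 0 0 -0.007 0 0 -0.7;0 0 0 -0.009 0 0 -0.7;0 0 0 -0.011 0 0 -0.7;0 0 0 -0.013 0 0 -0.7;0 0 0 -0.013 0 0 -0.7;0 0 0 -0.013 0 0 -0.7;0 0 0 -0.013 0 0 -0.7;0 0 0 -0.013 0 0 -0.7;0 0 0 -0.013 0 0 -0.7")

```text
clock: 15.7
position: [0.6417, 0.0176, 0.152]
ee_rot: [0.228, 0.669, 0.228, -0.669]
contact_force: [-1.0, -2.4, 2.8]
width: 0.025
```

>>> arm_command(series="0 0 0 -0.013 0 0 -0.7;0 0 0 -0.013 0 0 -0.7;0 0 0 -0.013 0 0 -0.7;0 0 0 -0.013 0 0 -0.7;0 0 0 -0.013 0 0 -0.7;0 0 0 -0.013 0 0 -0.7;0 0 0 -0.013 0 0 -0.7;0 0 0 -0.013 0 0 -0.7;0 0 0 -0.013 0 0 -0.7;0 0 0 -0.013 0 0 -0.7;0 0 0 -0.013 0 0 -0.7;0 0 0 -0.013 0 0 -0.7")

```text
clock: 16.7
position: [0.6418, 0.0175, 0.152]
ee_rot: [0.384, 0.594, 0.383, -0.594]
contact_force: [-0.2, -2.8, 2.9]
width: 0.0248
```

>>> arm_command(series="0 0 0 -0.013 0 0 -0.7;0 0 0 -0.013 0 0 -0.7;0 0 0 -0.013 0 0 -0.7;0 0 0 -0.013 0 0 -0.7;0 0 0 -0.013 0 0 -0.7;0 0 0 -0.013 0 0 -0.7;0 0 0 -0.013 0 0 -0.7;0 0 0 -0.013 0 0 -0.7;0 0 0 -0.013 0 0 -0.7;0 0 0 -0.013 0 0 -0.7;0 0 0 -0.013 0 0 -0.7;0 0 0 -0.013 0 0 -0.7")

```text
clock: 17.7
position: [0.642, 0.0174, 0.152]
ee_rot: [0.517, 0.483, 0.516, -0.483]
contact_force: [-0.1, -2.1, 3.2]
width: 0.0248
```

>>> arm_command(series="0 0 0 -0.013 0 0 -0.7;0 0 0 -0.013 0 0 -0.7;0 0 0 -0.013 0 0 -0.7;0 0 0 -0.013 0 0 -0.7;0 0 0 -0.013 0 0 -0.7;0 0 0 -0.013 0 0 -0.7;0 0 0 -0.013 0 0 -0.7;0 0 0 -0.013 0 0 -0.7;0 0 0 -0.013 0 0 -0.7;0 0 0 -0.013 0 0 -0.7;0 0 0 -0.013 0 0 -0.7;0 0 0 -0.013 0 0 -0.7")

```text
clock: 18.7
position: [0.6422, 0.0175, 0.152]
ee_rot: [0.619, 0.344, 0.617, -0.344]
contact_force: [0.6, -2.9, 2.2]
width: 0.0256
```

>>> arm_command(series="0 0 0 -0.013 0 0 -0.7;0 0 0 -0.013 0 0 -0.7;0 0 0 -0.013 0 0 -0.7;0 0 0 -0.013 0 0 -0.7;0 0 0 -0.013 0 0 -0.7;0 0 0 -0.013 0 0 -0.7;0 0 0 -0.013 0 0 -0.7;0 0 0 -0.013 0 0 -0.7;0 0 0 -0.013 0 0 -0.7;0 0 0 -0.013 0 0 -0.7;0 0 0 -0.013 0 0 -0.7;0 0 0 -0.013 0 0 -0.7")

```text
clock: 19.7
position: [0.6423, 0.0177, 0.152]
ee_rot: [0.684, 0.183, 0.682, -0.183]
contact_force: [1.5, -0.8, 1.9]
width: 0.0249
```

>>> arm_command(series="0 0 0 -0.013 0 0 -0.7;0 0 0 -0.013 0 0 -0.7;0 0 0 -0.012 0 0 -0.7;0 0 0 -0.011 0 0 -0.7;0 0 0 -0.009 0 0 -0.7;0 0 0 -0.007 0 0 -0.7;0 0 0 -0.005 0 0 -0.7;0 0 0 -0.003 0 0 -0.7;0 0 0 -0.001 0 0 -0.7;0 0 0 0 0 0 -0.7;0 0 0 0 0 0 -0.7")

```text
clock: 20.62
position: [0.6424, 0.0178, 0.152]
ee_rot: [0.7, 0.104, 0.699, -0.104]
contact_force: [3.1, -1.8, 1.5]
width: 0.0255
```

Run:
```python
from h import *
plan([.6418,.0176,.152],76)
im=snap('wrist','w7.png');t=snap('top','top3.png');sc=snap('scene','scene3.png')
f=lambda a:cv2.resize(a[:,:,::-1],None,fx=1.0,fy=1.0)
a=cv2.resize(t[140:290,200:350,::-1],(400,400),interpolation=cv2.INTER_CUBIC)
b=cv2.resize(sc[130:280,190:340,::-1],(400,400),interpolation=cv2.INTER_CUBIC)
cv2.imwrite('pics/ts3.png',np.hstack([a,b]))
```

```text
pos [0.6424 0.0178 0.152 ] yaw y 73.07 shift [ 0.    -0.003 -0.005] q [-0.08  0.42  1.48 -0.    1.24 -1.36] w 0.0255 F [ 3.1 -1.8  1.5]
rotvec/pi [-0.0163  0.0006 -0.0001]
```

View pics/w7.png

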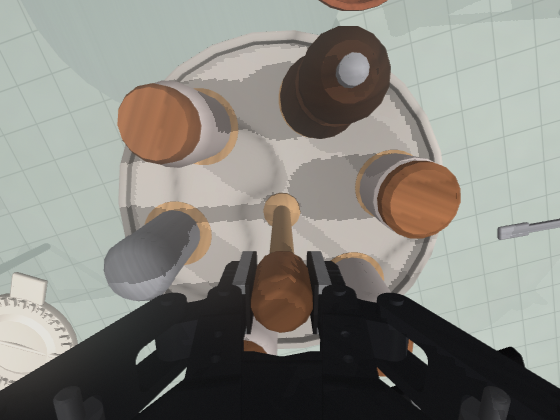

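View pics/ts3.png

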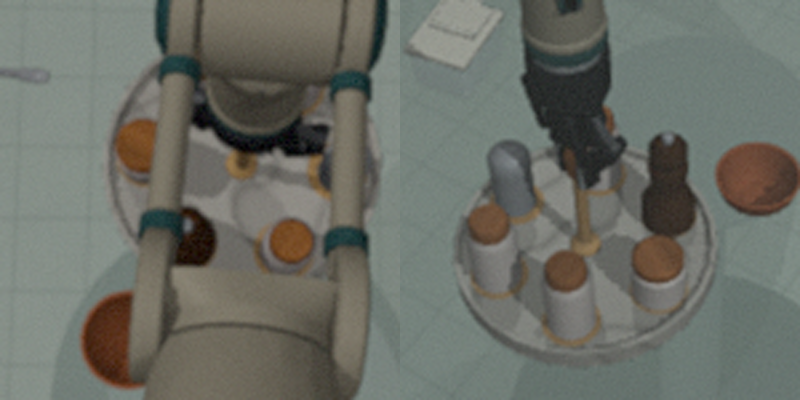

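Wrist: mill nut at (353,69), collar at (283,207), bowl just beyond the disc at the top. Scene crop: mill stands on the bowl's side, nut at (669,140), collar at (585,243), bowl at (762,178). All jars are upright.

Run:
```python
from h import *
s=manip.get_state()
a=lambda v:np.degrees(np.arctan2(v[1],v[0]))%360
g=lambda x,y:(190+(x-400)*.375-.3,130+y*.375-.3)
t=lambda x,y:(200+x*.375-.3,140+y*.375-.3)
n=ray('scene',*g(669,139),.168);c=ray('scene',*g(585,243),.040)
ft=ray('scene',*g(669,215),.05)
print('scene nut',n,'collar',c,'ang',a(n-c), np.linalg.norm((n-c)[:2]))
im=cv2.imread('pics/scene3.png');hsv=cv2.cvtColor(im,cv2.COLOR_BGR2HSV)
m=cv2.inRange(hsv,(3,80,40),(18,255,255));m[:,:300]=0;m[:,360:]=0;m[:170]=0;m[230:]=0
ys,xs=np.where(m);print('bowl bbox',xs.min(),xs.max(),ys.min(),ys.max())
l,r=xs.min(),xs.max()
# rim: top edge row and left/right -> project candidate
for b in([.4673,.127],[.468,.129],[.4665,.125]):
  P=np.array([proj('scene',[b[0]+.048*np.cos(k),b[1]+.048*np.sin(k),.045]) for k in np.linspace(0,6.28,80)])
  print(b,P.min(0),P.max(0))
nw=wray(353,69,.168);cw=wray(283,207,.040);print('wrist nut',nw,'col',cw,a(nw-cw),a(nw-np.array([.642,.0178,0])))
p6=dict(position=np.array([.641,.0203,.1538]),ee_rot=np.array([.104,.699,.104,-.699]))
n6=wray(359,70,.168,p6);c6=wray(285,210,.04,p6);print('w6',n6,c6,a(n6-c6))
print('top: nut',ray('top',*t(187,228),.168),'collar',ray('top',*t(241,165),.04))
im=cv2.imread('pics/scene1.png')
```

```text
scene nut [0.56649112 0.07442616 0.168     ] collar [0.64110906 0.01717548 0.04      ] ang 142.50274347988432 0.09405039214422516
bowl bbox 309 339 184 209
[0.4673, 0.127] [308.04457698 182.78674135] [341.37454234 208.4625446 ]
[0.468, 0.129] [308.51010085 183.21252597] [341.86784858 208.92803062]
[0.4665, 0.125] [307.59779536 182.34001804] [340.89882346 207.97424765]
wrist nut [0.56372503 0.07003574 0.168     ] col [0.63891666 0.02028276 0.04      ] 146.5080952004882 146.28337112053316
w6 [0.73617521 0.01800784 0.168     ] [0.64292273 0.01758078 0.04      ] 0.2623904613081139
top: nut [0.56063928 0.07074579 0.168     ] collar [0.64064204 0.02016573 0.04      ]
```

Run:
```python
from h import *
A=np.array([.6413,.0190])
for ang in(142.5,146,148.5):
    k=np.radians(ang);p=A+.095*np.array([np.cos(k),np.sin(k)]);print(ang,proj('scene',[*p,.167]),proj('top',[*p,.167]))
print('init',proj('scene',[A[0]+.095,A[1],.167]))
for f,(x0,x1,y0,y1) in (('scene1',(225,250,205,230)),('scene3',(280,300,172,195)),('top1',(283,303,143,163))):
    im=cv2.imread(f'pics/{f}.png')[y0:y1,x0:x1].astype(float)
    hs=cv2.cvtColor(im.astype('uint8'),cv2.COLOR_BGR2HSV)
    # nut: blueish-bright surrounded by dark wood
    b=im[:,:,0]-im[:,:,2]; i=np.unravel_index(b.argmax(),b.shape)
    print(f,i[1]+x0,i[0]+y0)
a=cv2.resize(cv2.imread('pics/scene1.png')[195:265,205:275],(400,400),interpolation=cv2.INTER_CUBIC)
b=cv2.resize(cv2.imread('pics/scene3.png')[165:235,255:325],(400,400),interpolation=cv2.INTER_CUBIC)
cv2.imwrite('pics/nut.png',np.hstack([a,b]))
```

```text
142.5 (np.float64(291.46784628771377), np.float64(182.31227575473983)) (np.float64(267.24484041229283), np.float64(222.95607154644918))
146 (np.float64(290.6512249594462), np.float64(180.76126965694763)) (np.float64(269.2497783518561), np.float64(224.43301219112908))
148.5 (np.float64(289.99455850987374), np.float64(179.68319962960808)) (np.float64(270.737259992836), np.float64(225.41303187116745))
init (np.float64(234.55220081257028), np.float64(216.83347921164122))
scene1 235 216
scene3 291 173
top1 292 154
```

View pics/nut.png

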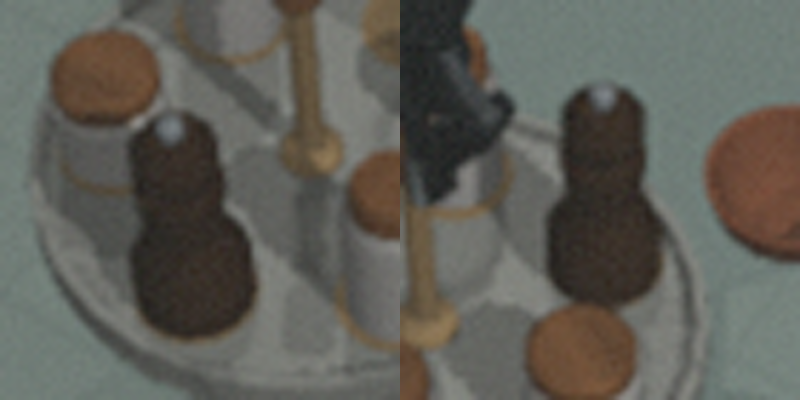

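Scene check: with the nut at (234.3,217.0) before and (290.0,181.4) now, the mill is at about 146°, which agrees with the wrist view (146.3°) and the tool's turn. The bowl lies at about 148.4°, so 2.4° remain.

>>> arm_command(series="0 0 0 -0.001 0 0 -0.7;0 0 0 -0.002 0 0 -0.7;0 0 0 -0.003 0 0 -0.7;0 0 0 -0.003 0 0 -0.7;0 0 0 -0.002 0 0 -0.7;0 0 0 -0.0015 0 0 -0.7;0 0 0 -0.001 0 0 -0.7;0 0 0 0 0 0 -0.7;0 0 0 0 0 0 -0.7;0 0 0 0 0 0 -0.7")

```text
clock: 21.6
position: [0.6424, 0.0178, 0.152]
ee_rot: [0.702, 0.089, 0.701, -0.089]
contact_force: [4.3, -2.8, 2.2]
width: 0.025
```

Run:
```python
from h import *
plan([.6418,.0176,.152],75.5)
s=manip.get_state();im=snap('wrist','w8.png');sc=snap('scene','scene4.png')
a=im[0:260,150:500,::-1];a=cv2.resize(a,(400,297))
b=cv2.resize(sc[140:250,200:348,::-1],(400,297),interpolation=cv2.INTER_CUBIC)
cv2.imwrite('pics/fin.png',np.hstack([a,b]))
```

```text
pos [0.6424 0.0178 0.152 ] yaw y 75.51 shift [ 0.    -0.003 -0.005] q [-0.08  0.42  1.48  0.    1.24 -1.4 ] w 0.025 F [ 4.3 -2.8  2.2]
rotvec/pi [ 0.      0.0006 -0.0001]
```

Run:
```python
from h import *
for f in('w7','w8'):
    im=cv2.imread(f'pics/{f}.png');h=cv2.cvtColor(im,cv2.COLOR_BGR2HSV)
    m=((h[:,:,1]<60)&(h[:,:,2]>90)).astype('uint8');m[:,:325]=0;m[:,380:]=0;m[:48]=0;m[92:]=0
    n,l,st,c=cv2.connectedComponentsWithStats(m);j=min(range(1,n),key=lambda i:np.hypot(*(c[i]-[353,69])))
    print(f,c[j],st[j,4])
w=wray(*c[j],.168);v=w-np.array([.6424,.0178,0]);print(np.degrees(np.arctan2(v[1],v[0])))
ticket.sign_off()
```

```text
w7 [353.66069295  68.58542413] 837
w8 [353.63341346  68.62620192] 832
148.72494767703512
the job is handed in; nothing more can be done
```

The jar is back in its place on the lazy Susan. The lazy Susan is turned so that the mill points at the bowl, and the gripper still holds the knob. The job is handed in, at about 21.7 s of the 64 s.

- **Jar:** I set it down upright on the empty place at low force and let go. The wrist picture taken straight afterwards showed it standing there with its neighbours undisturbed.
- **Turn:** I turned the knob about 148.6° counter-clockwise in smooth ramps. The mill's nut did not shift in the wrist view during the last part of the turn, so nothing slipped there.
- **Alignment:** The last wrist check puts the mill at 148.7°. My estimates of the bowl's direction run from 147.9° to 148.9°.
- **Disagreement:** A first estimate from the scene camera read 142.5° when the other checks said 146°. I re-measured the nut against its starting position and got about 145.7°, so I went with 146° and turned the last 2.4°.
- **Not checked:** I had used up the picture allowance, so after that final 2.4° I checked only by numbers. I last saw everything upright just before it. I did not re-measure the other things on the table; the arm met no unexpected forces.

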